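# Stamp the sign-in sheet on the sloping board

## Task

Slide the blue line guide all the way down the sloping writing board to its lower stop, so that the red box on the sign-in sheet is uncovered. Then pick up the stamp with the red handle, hold it flat on the sloping sheet, centred in the red box and square with it, and press gently so that its spring handle sinks part of the way without bottoming out. Finish while still gripping the stamp and pressing it there, with the green stamp and everything else on the table left alone.

Things in the scene. Friction and masses are not known exactly. Their poses are not given: they have to be found in the camera images.
- board: Fixed wooden writing board, 240 mm (own x) by 270 mm (own y), turned by its yaw. Its flat top face, with a white sheet flush on it, slopes at 0.244 rad (14 degrees), rising toward own +x (away from the robot): 18 mm above the table at the low edge, 47 mm at the middle, 76 mm at the high edge. Origin on the table under the middle; own z is vertical.
- red_box: Red outlined (5 mm line) rectangle printed on the sheet, clear inside 44 mm (own x, up the slope) by 60 mm (own y, across). Origin at its centre on the top face, on the board's centre line, 40 mm up the slope from the board's middle (57 mm above the table). Own z is the sloping face's normal. At the start the guide covers all or part of it.
- guide (a joint): Position of the blue line guide (m): 0 when its centre line is 65 mm up the slope from the board's middle, 0.15 at its lower stop (85 mm down the slope from the middle); it grows as the guide slides straight down the slope (red_box -x). About 2 N of friction; it stays where it is left.
- guide_knob (a point): Centre of the top of the guide's blue grip, 36 mm above the sloping face, square to it. The grip is a block standing square to the slope, 16 mm thick along the slope, 40 mm wide across it, 28 mm tall, in the middle of a flat blue bar (34 mm along the slope, 266 mm across, top 8 mm above the face).
- red_stamp: Loose stamp, about 120 g, upright on the table. Origin at the centre of its underside, own z up. Black foot 28 mm (own x) by 44 mm (own y), 0 to 34 mm up; red handle block 26 mm (own x) by 44 mm (own y), 50 to 92 mm up: grip it across its 26 mm. To stamp, its 44 mm side runs along the box's 60 mm side; either way round will do.
- red_stamp_handle (a joint): How far the red handle is pushed down toward its foot (m): 0 at rest, 0.010 bottomed out. The handle starts to sink at about 2.4 N and needs 0.4 N more per mm (4.4 N at 5 mm, 6.4 N at the bottom).
- green_stamp: The same stamp with a green handle: leave alone. Origin at the centre of its underside. The red and green stamps stand one on the left and one on the right of the board; which is where varies.
- paper_cup: Bystander: empty white and green paper cup, rim 76 mm across, 90 mm tall, behind the board. Origin under its centre.
- cup_stack: Bystander: stack of paper cups, 78 mm across, 173 mm tall. Origin under its centre.
- sanitizer: Bystander: clear pump bottle with orange pump, 72 mm across, 204 mm tall. Origin under its centre.
- sauce_bottle: Bystander: orange sauce bottle with yellow cap, 60 mm across, 161 mm tall. Origin under its centre.
Mind the look-alikes: they are no part of the job. There is more than one size of the red_stamp; the job needs the largest.

How it is judged:
By the outcome, as a careful person would: the job done as asked, in the order asked, and still so for the second after the job is handed in, while the arm keeps its last pose, push and grip.
It also fails if it takes over 50 s, if anything falls off the work surface, if the arm or the gripper's body presses on something with over 40 N, if the wrist force passes 120 N, or if a joint passes its speed limit or range.

## Robot

A 6-joint arm with a two-finger parallel gripper is mounted at the origin on the work surface. World frame = base frame: x ahead of the robot, y to its left, z up, the work surface at z = 0. Lengths are in m, angles in rad, forces in N, time in s.
With the tool pointing down it reaches from about 0.375 to 0.925 m from the base axis. Payload 5.7 kg.
Tool frame: the origin (TCP) lies midway between the tips of the shut fingers; the grasp point (between the pads) lies 19 mm behind it; z points along the fingers, y is the line along which they close (so a half turn about z gives the same grasp; the last joint's range is limited). The gripper opens to 88 mm and grips with 3 to 60 N. Pads are 20 mm wide; open, the fingers measure 115 mm over their backs; the gripper's body (75 mm by 178 mm) begins 61 mm behind the grasp point.
Start: joints at [-1.444, 0.359, 1.51, -0, 1.272, -0.115], TCP at [0.144, -0.583, 0.223] pointing down, gripper open.
Joint ranges: [-2.97, 2.97], [-1.01, 2.36], [0.21, 2.38], [-0.96, 4.11], [0.2, 2.71], [-2.98, 2.98]. Speed limits (rad/s): [2.39, 2.39, 3.14, 3.14, 3.14, 3.14].

## Interface

Orientations are given as [roll, pitch, yaw] about the fixed x, y, z axes, in that order (R = Rz(yaw) Ry(pitch) Rx(roll)).
In Python, from plant import bot gives the robot as it stands. Calls block until the motion is done:
- bot.reach(position, orientation): joint-space move of the TCP to a pose.
- bot.servo_line(position, frame=None, speed=0.15, contact_N=None): straight line of the TCP; frame=None keeps the orientation; speed is the mean speed in m/s. With contact_N (N) it stops when the force on the tool has changed by that much, and returns True; else False.
- bot.move_j(angles): joint-space move.
- bot.command_gripper(opening, strength=None): finger opening in m; strength is the grip in N (None keeps the last); returns when the fingers have stopped.
- bot.sleep(seconds).
- bot.solve_ik(position, orientation): joint angles nearest the present ones, or None.
- bot.snapshot(name): name is "side" or "top"; returns the picture (420x560x3 uint8, blue, green, red); there is no depth.
- bot.calibration(name): a dict with "fx", "fy", "cx", "cy" (pixels), "k1" (the pictures are not rectified: a ray, as slopes to the right and down, at radius r is drawn at 1 + k1 r^2 times it, then the intrinsics apply), "origin" and "rotation" of the camera in the world. Camera axes: x right, y up, looking along -z (the intrinsics and any distortion apply to the point x, -y, -z); pixel columns grow to the right and rows downward; lengths in m; the calibration is good to about 2 mm. A picture is of the moment at which its call begins. calibration takes no time and is no camera call.
A pose or a line that the arm cannot do raises bot.IKError and nothing moves.
- bot.job_done(): hands the job in; it is judged then, once.
Readings, each from a call of its own:
- bot.get_time_s(): time.
- bot.get_qpos(): joint angles.
- bot.get_joint_vel(): joint speeds.
- bot.get_effort(): joint torques, N m.
- bot.get_eef_pos(): TCP position.
- bot.get_eef_rot(): TCP orientation.
- bot.get_ft_force(): force on the tool from outside, world axes, zero at the start.
- bot.get_torque(): the same for the moment, N m.
- bot.get_opening(): finger opening in m.
- bot.get_grip_force(): force on a finger pad.
Only numpy, scipy, OpenCV 4.12 (cv2) and the standard library are available. Lean on these libraries where they do the work, as an engineer would, in place of code of your own. Each camera call takes 0.05 s, during which the arm holds its last target. There are 200 camera calls.

## Working session

There is one attempt and no reset: what is moved stays moved. The work goes in short steps, each a Python script; the robot and the scene stay as the last script left them, time stands still between calls to the robot, and variables do not carry over. Pictures are saved under pics/ and viewed, at most 10 in all, crops included, and the job is handed in when it is done.

```bash
ls; mkdir -p pics
python3 - <<'E'
from plant import bot
import cv2
for n in("side","top"):
    cv2.imwrite(f"pics/{n}0.png",bot.snapshot(n)); print(n,bot.calibration(n))
print(bot.get_time_s())
E
```

```text
pics
side {'fx': 541.7253908637165, 'fy': 541.7253908637165, 'cx': 288.4140901098696, 'cy': 203.2583379020936, 'k1': 0.015358059421577103, 'origin': array([0.17597697, 0.85778615, 0.91953388]), 'rotation': array([ 0.85471499,  0.01705398, -2.70422623])}
top {'fx': 480.77518330842724, 'fy': 480.77518330842724, 'cx': 277.367172751421, 'cy': 210.2606763400828, 'k1': -0.09088195241533605, 'origin': array([ 0.50691681, -0.01646838,  1.28715648]), 'rotation': array([ 0.09432954,  0.00398655, -1.58648309])}
0.1
```

View pics/side0.png

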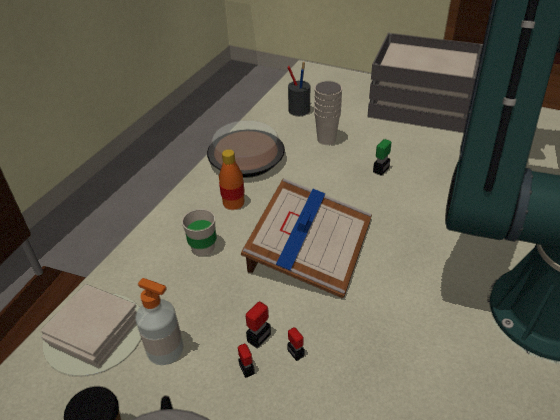

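View pics/top0.png

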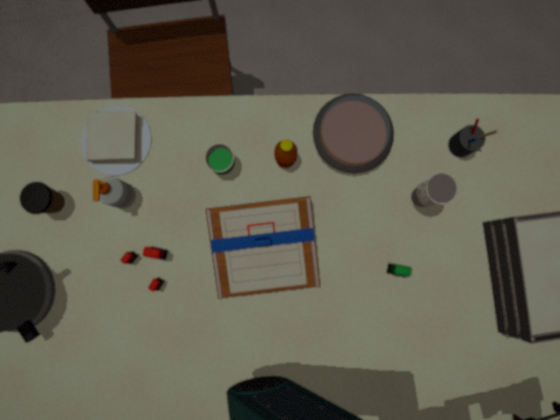

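The side view shows the large red stamp at about (258,322), with two small ones at (246,360) and (296,343). The green stamp is at (382,156), and the guide runs from (316,194) to (288,265). In the top view the large stamp is at (155,253), the board corners are at about (208,208), (312,198), (320,287) and (219,298), and the guide is at row 240.

```bash
cat > h.py <<'E'
import numpy as np, cv2
from scipy.spatial.transform import Rotation as Ro
from plant import bot
def cam(n):
    c=bot.calibration(n); K=np.array([[c['fx'],0,c['cx']],[0,c['fy'],c['cy']],[0,0,1]])
    return K,np.array([c['k1'],0,0,0.]),np.array(c['origin']),Ro.from_euler('xyz',c['rotation']).as_matrix()
def ray(n,px):
    K,d,o,R=cam(n); u=cv2.undistortPoints(np.float64(px).reshape(-1,1,2),K,d).reshape(-1,2)
    v=np.c_[u[:,0],-u[:,1],-np.ones(len(u))]@R.T
    return o,v/np.linalg.norm(v,axis=1)[:,None]
def plane(n,px,p0,nrm):
    o,v=ray(n,px); return o+v*(((np.asarray(p0)-o)@nrm)/(v@nrm))[:,None]
def atz(n,px,z): return plane(n,px,[0,0,z],np.array([0,0,1.]))
def tri(a,b):
    """midpoints and gaps of rays: side pixels a, top pixels b"""
    out=[]
    for p,q in zip(a,b):
        o1,v1=ray('side',[p]);o2,v2=ray('top',[q]);v1,v2=v1[0],v2[0]
        s,t=np.linalg.lstsq(np.c_[v1,-v2],o2-o1,rcond=None)[0]
        A,B=o1+s*v1,o2+t*v2; out.append(np.r_[(A+B)/2,np.linalg.norm(A-B)])
    return np.array(out)
def proj(n,P):
    K,d,o,R=cam(n); q=(np.atleast_2d(P)-o)@R; u=q[:,:2]/-q[:,2:]*[1,-1]
    r2=(u**2).sum(1,keepdims=True); u=u*(1+d[0]*r2); return u*[K[0,0],K[1,1]]+[K[0,2],K[1,2]]
E
python3 - <<'E'
from h import *
np.set_printoptions(precision=4,suppress=True)
S=cv2.imread('pics/side0.png');T=cv2.imread('pics/top0.png')
def blobs(im,lo,hi,mn=20):
    h=cv2.cvtColor(im,cv2.COLOR_BGR2HSV);m=cv2.inRange(h,lo,hi)
    c,_=cv2.findContours(m,cv2.RETR_EXTERNAL,cv2.CHAIN_APPROX_NONE)
    return [(x,cv2.minAreaRect(x)) for x in c if cv2.contourArea(x)>mn]
for nm,im in(('S',S),('T',T)):
    for col,lo,hi in(('red',(0,190,90),(5,255,255)),('blue',(105,150,40),(125,255,255))):
        for x,r in blobs(im,lo,hi): print(nm,col,cv2.contourArea(x),r,cv2.boundingRect(x))
def crop(im,x,y,w,h,k): return cv2.resize(im[y:y+h,x:x+w],None,fx=k,fy=k,interpolation=cv2.INTER_CUBIC)
a=crop(T,200,190,130,115,3);a=cv2.resize(a,(400,300)) if 0 else crop(T,195,190,133,100+20,3)[:,:400]
def fit(im,x,y,w,h): return cv2.convertScaleAbs(cv2.resize(im[y:y+h,x:x+w],(400,300),interpolation=cv2.INTER_CUBIC),alpha=1.3)
g=np.vstack([np.hstack([fit(T,190,190,144,108),fit(S,240,175,144,108+0)]),np.hstack([fit(T,130,235,48,36),fit(S,228,295,80,60)])])
cv2.imwrite('pics/c1.png',g)
E
```

```text
S red 111.5 ((244.9310302734375, 353.3276062011719), (19.12662124633789, 9.656156539916992), 68.1985855102539) (238, 344, 13, 21)
S red 110.0 ((295.5205993652344, 335.5323486328125), (16.48974609375, 9.356972694396973), 57.528804779052734) (288, 328, 15, 18)
S red 241.0 ((254.31094360351562, 314.571044921875), (15.114725112915039, 27.688425064086914), 28.810794830322266) (246, 302, 21, 28)
S red 85.5 ((227.91891479492188, 192.9864959716797), (18.248287200927734, 13.1519193649292), 9.462321281433105) (220, 185, 19, 16)
S blue 1087.5 ((300.8526306152344, 228.94183349609375), (14.898136138916016, 84.06631469726562), 25.942296981811523) (276, 189, 48, 81)
T red 40.0 ((153.3000030517578, 284.3999938964844), (5.366562843322754, 10.28591251373291), 26.56505012512207) (149, 280, 9, 10)
T red 39.5 ((126.25, 257.25), (4.949747085571289, 9.899494171142578), 45.0) (122, 253, 9, 10)
T red 103.5 ((151.28848266601562, 252.0576934814453), (15.100942611694336, 8.236878395080566), 11.309932708740234) (144, 248, 16, 10)
T blue 993.0 ((262.2405700683594, 239.8299560546875), (11.2028169631958, 101.94778442382812), 83.18179321289062) (212, 229, 102, 23)
```

View pics/c1.png

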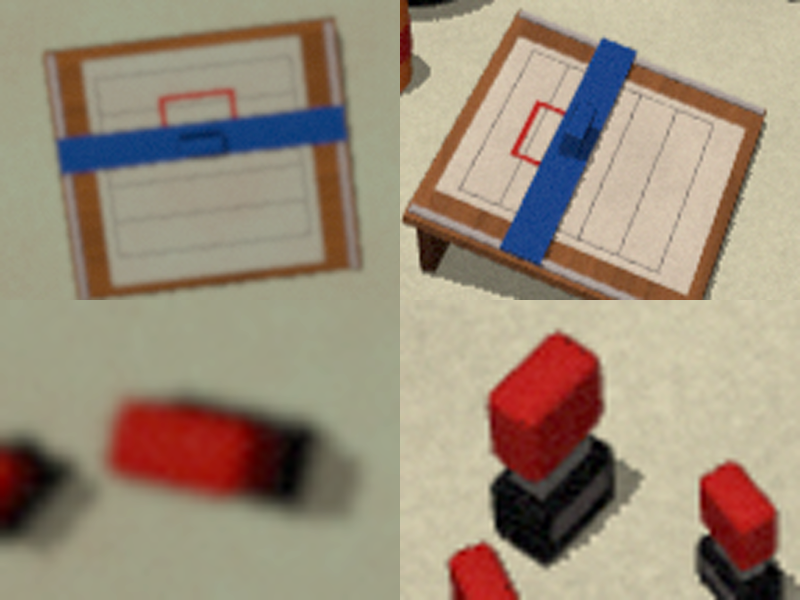

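The crop shows the box about half covered by the bar, with the grip at bar centre. The stamp's top face in the top view spans roughly (143..160, 248..258) px. In the side view its corners are at about (259.6,301.6), (268.2,307), (255.8,320.5) and (246,314.4).

Run:
```python
from h import *
np.set_printoptions(precision=4,suppress=True)
S=cv2.imread('pics/side0.png');T=cv2.imread('pics/top0.png')
k=144/400
sc=np.array([[120,12],[365,110],[5,212]])*k+[240,175]
tc=np.array([[45,52],[335,18],[360,268],[78,298]])*k+[190,190]
# top corners: far-left(+y), far-right(-y), near-right, near-left ; side: (120,12)=far-right, (365,110)=near-right,(5,212)=far-left
print('board tri FR,NR,FL',tri(sc,tc[[1,2,0]]))
c=np.vstack([atz('top',tc[:2],.076),atz('top',tc[2:],.018)]);print('board corners',c)
print('mean',c.mean(0),'yaws',np.arctan2(*(c[0]-c[1])[[0,1]])*-1,np.arctan2(*(c[3]-c[2])[[0,1]])*-1,[np.arctan2(*(c[a]-c[b])[[1,0]]) for a,b in((0,3),(1,2))])
print('lengths',[np.linalg.norm(c[a]-c[b]) for a,b in((0,1),(1,2),(2,3),(3,0))])
# stamp
st=np.array([[158,33],[200,62],[138,128],[90,97]])/5+[228,295]
p=atz('side',st,.092);print('stamp side',p,p.mean(0),[np.linalg.norm(p[i]-p[i-1]) for i in range(4)])
d=(p[3]-p[0]+p[2]-p[1]);print('long yaw',np.degrees(np.arctan2(d[1],d[0])))
tt=np.array([[116,402],[256,410],[246,494],[108,470]])/(400/48)+[130,235]
q=atz('top',tt,.092);print('stamp top',q,q.mean(0));d=q[0]-q[1]+q[3]-q[2];print(np.degrees(np.arctan2(d[1],d[0])))
print('tri centre',tri([st.mean(0)],[tt.mean(0)]))
print('tri corner',tri(st,tt[[1,2,3,0]]),tri(st,tt))
ft=np.array([[147,263],[215,185],[95,220]])/5+[228,295]; print('foot',atz('side',ft,[0,0.034,0][0]))
# HSV profile along stamp in top view
h=cv2.cvtColor(T,cv2.COLOR_BGR2HSV); print(T[246:262,140:170,2])
```

```text
board tri FR,NR,FL [[ 0.6552 -0.0992  0.0691  0.0022]
 [ 0.4244 -0.121   0.0159  0.0004]
 [ 0.6276  0.1671  0.0727  0.0024]]
board corners [[ 0.6284  0.1671  0.076 ]
 [ 0.6553 -0.0983  0.076 ]
 [ 0.4248 -0.1208  0.018 ]
 [ 0.4006  0.1456  0.018 ]]
mean [0.5273 0.0234 0.047 ] yaws 0.1011698361931981 0.09048306606696951 [np.float64(0.09410250046403704), np.float64(0.09698892578978503)]
lengths [np.float64(0.26677125537576024), np.float64(0.23880366101880693), np.float64(0.2674349935300841), np.float64(0.23603587187884673)]
stamp side [[0.5201 0.2862 0.092 ]
 [0.4991 0.292  0.092 ]
 [0.5064 0.3289 0.092 ]
 [0.5295 0.3238 0.092 ]] [0.5138 0.3077 0.092 ] [np.float64(0.0387301939085461), np.float64(0.02181851309087228), np.float64(0.037659592950985955), np.float64(0.0237189963367278)]
long yaw 77.35003711335635
stamp top [[0.4431 0.3212 0.092 ]
 [0.4404 0.2789 0.092 ]
 [0.4155 0.2819 0.092 ]
 [0.4229 0.3236 0.092 ]] [0.4305 0.3014 0.092 ]
83.1355953168709
tri centre [[0.4665 0.3116 0.1213 0.0771]]
tri corner [[0.4749 0.2896 0.1187 0.0744]
 [0.4528 0.2935 0.1183 0.0791]
 [0.459  0.3329 0.12
[... 1546 characters left out ...]
119 120 121 121 119 109
   92  69  50  42  31  20   7  17  41  63  77  82]
 [ 87  98 113 119 117 113 112 111 111 109 109 110 112 115 117 116 112 101
   85  64  47  35  25  15   1  22  49  68  78  83]
 [ 84  98 114 120 120 120 118 118 115 113 112 112 112 111 112 109 104  98
   83  69  58  45  36  26  25  36  57  74  81  84]
 [ 93 107 118 122 122 122 122 122 120 119 119 119 118 116 115 111 110 105
  100  91  81  72  63  57  51  57  67  80  83  84]
 [105 116 120 123 122 123 122 123 123 122 123 121 121 120 120 119 118 117
  116 111 107 100  97  90  82  80  84  90  91  92]
 [115 121 122 124 124 123 123 124 123 122 122 123 122 123 123 121 123 122
  121 120 119 117 114 111 105 105 106 106 107 107]]
```

Board corner heights and lengths match the text. The stamp's top-view pixels had a 300-row crop offset, so I'll fix that and measure the guide.

Run:
```python
from h import *
np.set_printoptions(precision=4,suppress=True)
T=cv2.imread('pics/top0.png');S=cv2.imread('pics/side0.png')
st=np.array([[158,33],[200,62],[138,128],[90,97]])/5+[228,295]-.4
tt=np.array([[116,102],[256,110],[246,194],[108,170]])/(400/48)+[130,235]-.5
q=atz('top',tt,.092);print('stamp top',q,q.mean(0));d=q[0]-q[1]+q[3]-q[2];print(np.degrees(np.arctan2(d[1],d[0])))
p=atz('side',st,.092);print('side',p.mean(0))
print('tri',tri([st.mean(0)],[tt.mean(0)]),tri(st,tt[[1,2,3,0]]))
# foot ground corners
ft=np.array([[147,263],[215,185],[95,220]])/5+[228,295]-.4; f=atz('side',ft,0); f[1]=atz('side',ft[1:2],0)[0]; print('foot',f)
# bar
yaw=.0955; n=Ro.from_euler('xyz',[0,-.2443,yaw]).as_matrix(); c0=np.array([.5273,.0234,.047])
for nm,im in(('side',S),('top',T)):
    m=cv2.inRange(cv2.cvtColor(im,cv2.COLOR_BGR2HSV),(105,150,40),(125,255,255))
    ct=max(cv2.findContours(m,0,2)[0],key=cv2.contourArea); r=cv2.minAreaRect(ct)
    b=plane(nm,cv2.boxPoints(r),c0+.008*n[:,2],n[:,2]); print(nm,'bar in board frame',(b-c0)@n)
    print(' img knob?',proj(nm,c0+n@[.065,0,.036]),proj(nm,c0+n@[.05,0,.036]))
# red box
for nm,im,pt in(('top',T,[[160,95],[235,90],[235,118],[160,123]]),('side',S,[[138,102],[115,155],[165,114],[136,162]])):
    a=plane(nm,np.array(pt)*.36+([190,190] if nm=='top' else [240,175]),c0,n[:,2]);print(nm,(a-c0)@n)
```

```text
stamp top [[0.5338 0.3229 0.092 ]
 [0.5309 0.2804 0.092 ]
 [0.5058 0.2833 0.092 ]
 [0.5135 0.3252 0.092 ]] [0.521 0.303 0.092]
82.89291893837857
side [0.5149 0.3072 0.092 ]
tri [[0.5193 0.3038 0.0857 0.0038]] [[0.528  0.281  0.0838 0.0068]
 [0.5049 0.2853 0.0825 0.002 ]
 [0.5116 0.3258 0.0869 0.0042]
 [0.5326 0.3228 0.0906 0.0027]]
foot [[ 0.5107  0.3259 -0.    ]
 [ 0.5026  0.2817  0.    ]
 [ 0.5391  0.3167  0.    ]]
side bar in board frame [[ 0.0364  0.1352  0.008 ]
 [ 0.0389 -0.1311  0.008 ]
 [ 0.0019 -0.1277  0.008 ]
 [ 0.0046  0.137   0.008 ]]
 img knob? [[287.5186 209.5373]] [[293.5618 212.074 ]]
top bar in board frame [[ 0.0369  0.1309  0.008 ]
 [ 0.039  -0.1288  0.008 ]
 [ 0.0098 -0.1293  0.008 ]
 [ 0.0077  0.1314  0.008 ]]
 img knob? [[260.6339 225.8354]] [[261.3228 231.7412]]
top [[ 0.0665  0.0337 -0.    ]
 [ 0.0633 -0.0353 -0.    ]
 [ 0.0373 -0.0324 -0.    ]
 [ 0.0404  0.0368 -0.    ]]
side [[ 0.0628 -0.0316  0.    ]
 [ 0.0592  0.0349  0.    ]
 [ 0.0375 -0.0309  0.    ]
 [ 0.0411  0.0329  0.    ]]
```

```bash
cat >> h.py <<'E'
np.set_printoptions(precision=4,suppress=True)
yaw=.0955; B=Ro.from_euler('xyz',[0,-.2443,yaw]).as_matrix(); c0=np.array([.5273,.0234,.047])
def rpy(z,y):
    z=np.asarray(z)/np.linalg.norm(z); y=np.asarray(y,float); y=y-z*(y@z); y/=np.linalg.norm(y)
    return Ro.from_matrix(np.c_[np.cross(y,z),y,z]).as_euler('xyz')
def bp(x,y,z): return c0+B@[x,y,z]
def best(pos,z,y):
    """the half-turn with the smaller last joint"""
    o=[(abs(q[5]),r) for r in(rpy(z,y),rpy(z,-np.asarray(y))) if (q:=bot.solve_ik(pos,r)) is not None]
    return min(o,key=lambda t:t[0])[1]
E
python3 - <<'E'
from h import *
p=bot.get_eef_pos(); bot.servo_line([p[0],p[1],.35])
bot.command_gripper(0.0,10)
r=best(bp(.062,0,.1),-B[:,2],B[:,1])
print(r,bot.solve_ik(bp(.062,0,.1),r))
bot.reach(bp(.062,0,.15),r)
print(bot.servo_line(bp(.062,0,.014),speed=.1,contact_N=6), (bot.get_eef_pos()-c0)@B, bot.get_ft_force())
print(bot.servo_line(bp(-.09,0,.014),speed=.06,contact_N=10), (bot.get_eef_pos()-c0)@B, bot.get_ft_force(), bot.get_time_s())
cv2.imwrite('pics/top1.png',bot.snapshot('top'));cv2.imwrite('pics/side1.png',bot.snapshot('side'))
E
```

```text
[ 3.1416 -0.2443  0.0955] [-0.1084  0.2659  1.8704  0.0706  0.7671  1.3219]
False [ 0.0625 -0.      0.0145] [-0.1683  0.7842 -0.1739]
True [-0.0675 -0.0003  0.0141] [ 1.1973 -0.7984  1.0548] 8.4833
```

View pics/side1.png

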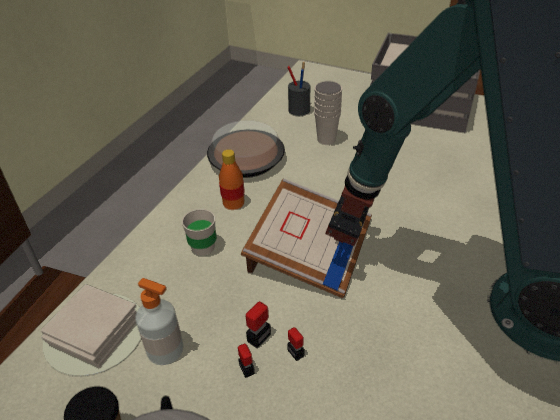

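The guide stopped exactly where its stop was expected, and the red box is fully uncovered at about (295,225). I'll press once more to make sure, retract, and re-measure the box and guide.

Run:
```python
from h import *
print(bot.servo_line(bp(-.085,0,.014),speed=.04,contact_N=14), (bot.get_eef_pos()-c0)@B)
bot.servo_line(bp(-.055,0,.014),speed=.1)
bot.servo_line(bp(-.055,0,.16),speed=.25)
# stamp pre-grasp
a=np.radians(-10); ys=[np.cos(a),np.sin(a),0]; P=np.array([.519,.303,.20])
bot.command_gripper(.06)
bot.reach(P,best(P,[0,0,-1],ys)); print(bot.get_eef_pos(),bot.get_qpos(),bot.get_time_s())
im={n:bot.snapshot(n) for n in('side','top')}
for n in im: cv2.imwrite(f'pics/{n}2.png',im[n])
def fit(im,x,y,w,h): return cv2.convertScaleAbs(cv2.resize(im[y:y+h,x:x+w],(400,300),interpolation=cv2.INTER_CUBIC),alpha=1.3)
cv2.imwrite('pics/c2.png',np.vstack([np.hstack([fit(im['top'],190,190,144,108),fit(im['side'],240,175,144,108)]),np.hstack([fit(im['top'],110,215,96,72),fit(im['side'],200,255,120,90)])]))
for n in im:
    m=cv2.inRange(cv2.cvtColor(im[n],cv2.COLOR_BGR2HSV),(0,120,50),(6,255,255))|cv2.inRange(cv2.cvtColor(im[n],cv2.COLOR_BGR2HSV),(174,120,50),(180,255,255))
    c,_=cv2.findContours(m,0,1)
    q0=proj(n,bp(.04,0,0))[0]
    for x in c:
        r=cv2.minAreaRect(x)
        if np.hypot(*(np.array(r[0])-q0))<8 and cv2.contourArea(x)>60:
            b=(plane(n,cv2.boxPoints(r),c0,B[:,2])-c0)@B; print(n,r,b[:,:2].tolist(),'ctr',b.mean(0))
    m=cv2.inRange(cv2.cvtColor(im[n],cv2.COLOR_BGR2HSV),(105,150,40),(125,255,255))
    r=cv2.minAreaRect(max(cv2.findContours(m,0,2)[0],key=cv2.contourArea)); print(n,'bar',((plane(n,cv2.boxPoints(r),bp(0,0,.008),B[:,2])-c0)@B)[:,:2].tolist())
```

```text
True [-0.0674 -0.0011  0.0141]
[0.5186 0.3018 0.1998] [ 0.4123  0.3801  1.5374 -0.0007  1.2249  0.5887] 12.0417
side bar [[-0.07160225155736537, 0.13593696829327012], [-0.0672193949213453, -0.12919995469192014], [-0.10493470364099679, -0.13107461143617932], [-0.10400129009454338, 0.13390367117110755]]
top bar [[-0.07173877946903946, 0.13020080573025347], [-0.06815639265351646, -0.12946221001428426], [-0.09746848394524141, -0.1302128155803251], [-0.10108306489232119, 0.13052460512710037]]
```

View pics/c2.png

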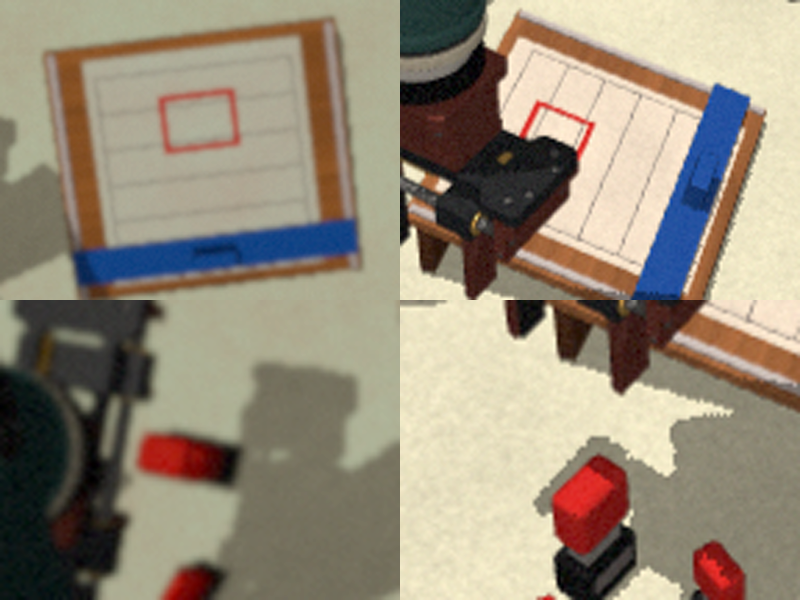

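The guide rests at the lower stop (bar centre at −86 mm) and the box is clear; in the top crop its outer corners are (160,97), (235,90), (239,147) and (166,152). The stamp is undisturbed under the gripper. Next I'll refine the box numerically, check for finger clearance, then grasp.

Run:
```python
from h import *
for n,f in(('top','top2'),('side','side1')):
    im=cv2.imread(f'pics/{f}.png').astype(int); m=np.uint8((im[:,:,2]-im[:,:,1])>25)*255
    q0=proj(n,bp(.04,0,0))[0]; z=np.zeros_like(m); x,y=q0.astype(int); z[y-20:y+20,x-20:x+20]=m[y-20:y+20,x-20:x+20]
    c=max(cv2.findContours(z,0,1)[0],key=cv2.contourArea)
    q=cv2.approxPolyDP(cv2.convexHull(c),3,True).reshape(-1,2)
    b=(plane(n,q,c0,B[:,2])-c0)@B; print(n,b[:,:2].tolist(),b.mean(0)[:2])
    M=cv2.moments(cv2.convexHull(c)); cc=[M['m10']/M['m00'],M['m01']/M['m00']]; print('centroid',((plane(n,[cc],c0,B[:,2])-c0)@B)[0],cc)
S=[[244.93,353.3],[295.5,335.5]];Tp=[[126.25,257.25],[153.3,284.4]]; print('small stamps',tri(S,Tp))
cs={'top':None}
print('tcp side',proj('side',bot.get_eef_pos()))
```

```text
top [[0.06454794287678546, -0.03386444191240978], [0.012405089562095751, -0.030693113528030915], [0.01475037401199807, 0.03626089671156554], [0.06686398713592649, 0.03264539098174934]] [0.0396 0.0011]
centroid [ 0.0397  0.0014 -0.    ] [261.39136529296326, 233.04345388281465]
side [[0.06499915550500066, -0.032929822892959704], [0.011836898070655166, -0.035433111852315034], [0.01071913781899974, 0.03455397634695254], [0.06491727704903869, 0.03551086375300308]] [0.0381 0.0004]
centroid [0.0382 0.0011 0.    ] [294.7072358462004, 224.7441719648804]
small stamps [[0.5068 0.3782 0.0535 0.0028]
 [0.4368 0.3063 0.0569 0.0028]]
tcp side [[253.1862 269.3252]]
```

Run:
```python
from h import *
bot.command_gripper(.05)
P=np.array([.519,.303,.056]); bot.servo_line([.519,.303,.11],speed=.1)
print(bot.servo_line(P,speed=.06,contact_N=4),bot.get_eef_pos(),bot.get_eef_rot())
bot.command_gripper(0,30); print(bot.get_opening(),bot.get_grip_force(),bot.get_ft_force())
bot.servo_line([.519,.303,.20],speed=.12); print(bot.get_opening(),bot.get_eef_pos(),bot.get_ft_force())
r=best(bp(.039,.001,.14),-B[:,2],-B[:,0]); bot.reach(bp(.039,.001,.14),r); bot.sleep(.3)
print((bot.get_eef_pos()-c0)@B,bot.get_qpos(),bot.get_ft_force(),bot.get_time_s())
im={n:bot.snapshot(n) for n in('side','top')}
for n in im: cv2.imwrite(f'pics/{n}3.png',im[n])
def fit(im,x,y,w,h): return cv2.convertScaleAbs(cv2.resize(im[y:y+h,x:x+w],(400,300),interpolation=cv2.INTER_CUBIC),alpha=1.3)
cv2.imwrite('pics/c3.png',np.hstack([fit(im['top'],215,190,96,72),fit(im['side'],240,155,96,72)]))
```

```text
False [0.5193 0.3031 0.0563] [ 3.141  -0.0004  1.3963]
0.02615398269681755 29.90186870098114 [-0.9445  0.4236  2.8374]
0.025736499800343853 [0.5184 0.3027 0.1991] [-0.4395 -0.57   -0.8759]
[0.0393 0.0017 0.1399] [-0.1195  0.1766  1.8927  0.0702  0.8348 -0.2572] [ 0.4438  0.5581 -1.0243] 17.875
```

View pics/c3.png

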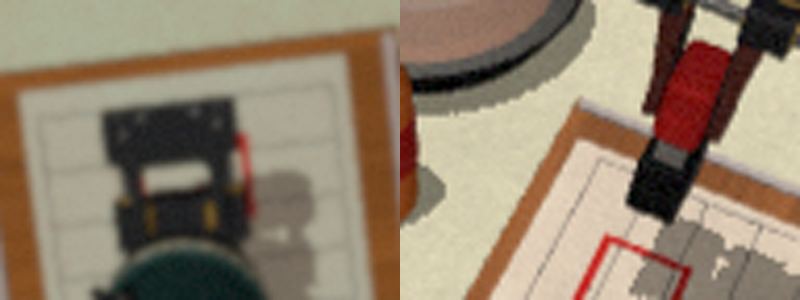

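The stamp is held square between the fingers. In the side crop its lower foot corners are at about (628,205) and (672,222). I'll check the in-hand offset from those.

Run:
```python
from h import *
q=np.array([[228,205],[272,221]])*.24+[240,155]-.4
print(((plane('side',q,bp(0,0,.084),B[:,2])-c0)@B))
im=cv2.imread('pics/side3.png'); y0,x0=190,284
g=cv2.cvtColor(im,cv2.COLOR_BGR2GRAY)
print(g[192:214,288:318])
E=[(sx*.014+.0393,sy*.022+.0017,.0839) for sx,sy in((1,1),(-1,1),(-1,-1))]
print(proj('side',[bp(*e) for e in E]))
```

```text
[[0.0514 0.023  0.084 ]
 [0.0268 0.0214 0.084 ]]
[[148 153 157 152 139 116 102  95  77  67  16  20  25  64  59  65  64  61
   65  65  52  16   1   5  33  97 128 134 136 140]
 [132 142 149 153 157 159 157 139 112  31  22  12  23  28  45  59  63  65
   62  57  33   5  14  12  38  75  98 117 126 128]
 [158 144 131 142 153 146 155 155 144  12  23  22   5  15  11  28  43  58
   63  59  15   7  15  28  52  76  78  71  82 103]
 [161 159 156 156 142 134 141 145 104   6  19  12  23  18  19  17   8  20
   37  39  13   3  16  37  61  70  72  71  71  79]
 [160 160 154 159 153 157 144 126  45  13  13   7  18   4   6  22  20  14
   16  12  14   7  23  38  72  71  74  73  73  74]
 [157 161 157 157 157 156 157 142  33  10   0  12  12   8  18   9   9  11
   19  22   3  10  32  58  75  73  72  74  75  73]
 [158 160 159 158 157 158 154 103  11   1  16  11   7  10  13  11  12   8
    9  11  15  21  46  73  72  69  76  74  77  68]
 [162 160 157 159 160 158 154  45  17  13  13   9  16  12   3   7   9   1
    6   6  12  40  96 101  93  80  72  73  74  70]
 [155 159 157 157 159 159 146  40   6  12  18  11  
[... 1063 characters left out ...]
3 157 158]
 [161 157 157 154 156 156 152 132 157 156 157 161 157 159 140  92  79  96
   97  96  95  95  91  74 102 148 149 157 157 155]
 [159 146 155 155 154 152 136 148 160 157 159 158 158 153  93  92  96  92
   95  96  96  95  83  85  95  95 101 144 147 157]
 [148 103 125 143 143 143 131 159 157 159 161 158 158 142  95  96  95  92
   98  97  98  91  78  93  95  93  96  94 100 149]
 [118  64  73  72  87 110 134 154 160 158 159 160 154  96  97  97  94  92
   92  95  95  80  87  95  92  93  93  94  95 104]
 [ 80  70 106 110  83  72  88 124 147 148 152 160 156  99  96  97  95  95
   93  98  93  77  93  95  95 100  94  92  94 103]]
[[293.389  203.6841]
 [305.1865 208.6172]
 [311.3447 196.2396]]
```

Run:
```python
from h import *
st=lambda:print('z',((bot.get_eef_pos()-c0)@B),'F',(bot.get_ft_force()-f0)@B,bot.get_opening())
bot.servo_line(bp(.039,.001,.072),speed=.1); bot.sleep(.3); f0=np.array(bot.get_ft_force()); st()
print(bot.servo_line(bp(.039,.001,.046),speed=.015,contact_N=2.2)); bot.sleep(.2); st(); z=((bot.get_eef_pos()-c0)@B)[2]
for k in range(1,4):
    bot.servo_line(bp(.039,.001,z-.001*k),speed=.01); bot.sleep(.2); st()
    if (( bot.get_ft_force()-f0)@B)[2]>3.9: break
print(bot.get_torque(),bot.get_time_s())
im={n:bot.snapshot(n) for n in('side','top')}
for n in im: cv2.imwrite(f'pics/{n}4.png',im[n])
def fit(im,x,y,w,h): return cv2.convertScaleAbs(cv2.resize(im[y:y+h,x:x+w],(400,300),interpolation=cv2.INTER_CUBIC),alpha=1.3)
cv2.imwrite('pics/c4.png',np.hstack([fit(im['top'],215,190,96,72),fit(im['side'],260,180,72,54)]))
```

```text
z [0.0394 0.001  0.0725] F [0. 0. 0.] 0.02602619799503765
True
z [0.0387 0.001  0.0556] F [ 1.2788 -2.1084  2.9512] 0.02589706632869578
z [0.0387 0.0011 0.0545] F [ 0.9396 -0.7249  2.6383] 0.026016435072710887
z [0.0387 0.001  0.0535] F [-0.3147 -1.5622  3.3946] 0.02569275247456572
z [0.0388 0.0011 0.0525] F [-1.365   0.2936  4.8293] 0.02580279157170464
[-0.1699  0.3373  0.0164] 21.775
```

View pics/c4.png

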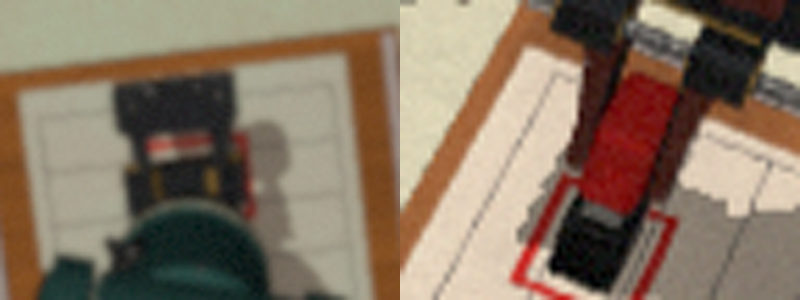

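The foot sits inside the red outline, with clear white on all visible sides. I'll average the force and check the centring numerically.

Run:
```python
from h import *
q=np.array([[152,270],[212,288]])*.18+[260,180]-.4
print('foot +x+y, -x+y',((plane('side',q,c0,B[:,2])-c0)@B))
F=[]
for i in range(40): bot.sleep(.02); F.append(bot.get_ft_force()@B)
F=np.array(F); print(F.mean(0),F.std(0)/6,'grip',bot.get_grip_force())
def fit(im,x,y,w,h): return cv2.convertScaleAbs(cv2.resize(im[y:y+h,x:x+w],(800,600),interpolation=cv2.INTER_CUBIC),alpha=1.4)
im=bot.snapshot('side'); cv2.imwrite('pics/c5.png',fit(im,270,190,64,48))
```

```text
foot +x+y, -x+y [[ 0.0506  0.0207  0.    ]
 [ 0.0249  0.0169 -0.    ]]
[-2.1575 -0.3602  3.4082] [0.1047 0.0935 0.0735] grip 29.903005063533783
```

View pics/c5.png

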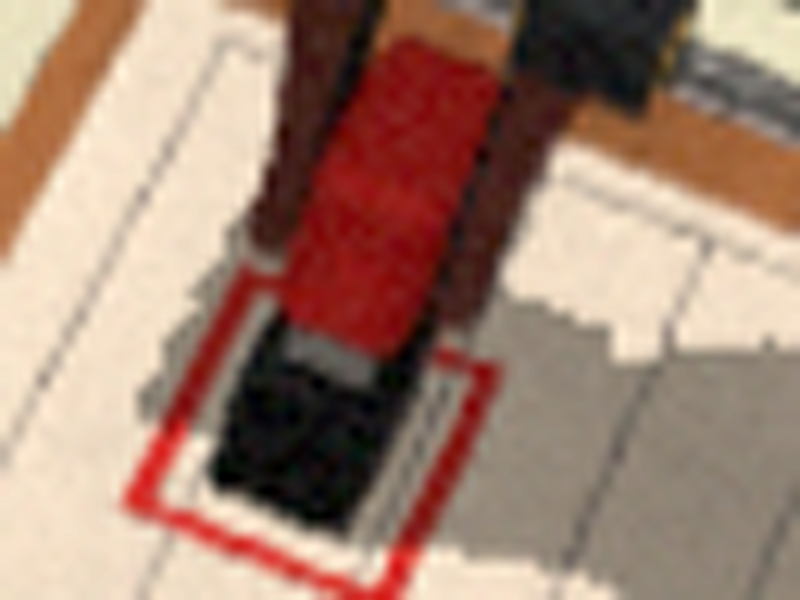

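Run:
```python
from h import *
f=lambda a:((plane('side',np.array(a)/12.5+[270,190]-.46,c0,B[:,2])-c0)@B)[:,:2]
print('foot',f([[210,485],[345,530]])); print('box outer +x+y,-x+y?,-x-y,+x-y',f([[125,508],[395,605],[502,362],[238,265]]))
im=cv2.imread('pics/c5.png'); m=np.uint8((im[:,:,2].astype(int)-im[:,:,1]>70)*255); 
# red line crossing along normals through foot edge midpoint
for P in([290,0],[250,0]):
    print(P,[y for y in range(500,600,2) if m[y,P[0]]])
print([x for x in range(100,500,4) if m[440,x]],[x for x in range(100,500,4) if im[440,x].max()<70])
print(f([[250,496],[250,530],[290,511],[290,545]]))
```

```text
foot [[0.0517 0.0219]
 [0.0257 0.0191]]
box outer +x+y,-x+y?,-x-y,+x-y [[ 0.0636  0.0354]
 [ 0.0115  0.0314]
 [ 0.013  -0.0366]
 [ 0.0662 -0.0332]]
[290, 0] [554, 556, 558, 560, 562, 564, 566, 568, 570, 572, 574, 576, 578]
[250, 0] [534, 536, 538, 540, 542, 544, 546, 548, 550, 552, 554, 556, 558, 560]
[152, 156, 160, 164, 168, 172, 176, 180, 184, 452, 456, 460, 464, 468] [224, 228, 232, 236, 240, 244, 248, 252, 256, 260, 264, 268, 272, 276, 280, 284, 288, 292, 296, 300, 304, 308, 312, 316, 320, 324, 328, 332, 336, 340, 344, 348, 352, 356, 360, 364, 368, 372, 376, 380, 384, 388, 392]
[[0.0442 0.0205]
 [0.0413 0.0283]
 [0.0363 0.0201]
 [0.0335 0.0279]]
```

```bash
python3 -c "
from plant import bot
print(bot.get_time_s(),bot.get_opening(),bot.get_ft_force()); print(bot.job_done())"
```

```text
22.5917 0.025911967106413608 [-3.08522516 -0.28000501  3.59624252]
the job is handed in; nothing more can be done
None
```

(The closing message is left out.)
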